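# Unlock the jigsaw rack and pull out the disc tray

## Task

Unlock the puzzle rack on the chrome box: press the large round key fully down and let it up, then press the long bar key and let it up, never the small round key. Then pull the tray with the round disc on its front straight out to its stop and let go; its upright ear is the grip, and since the shelf board overhangs the ears, reach in tilted from the front and do not bang into the cubby. Leave the other trays and all the loose things where they are.

Things in the scene. Friction and masses are not known exactly. Their poses are not given: they have to be found in the camera images.
- rack: Fixed birch plywood cubby, 220 deep (x), 370 wide (y), 268 mm high. Origin: middle of its foot, on the table; its +x points away from the robot into the cubby: trays come out along its -x. Four slots along x, at y = -99, -33, 33, 99 mm, each hold one upright tray. Side walls inside at y = +-167 mm, from x = -70 mm back. Two boxes lie on its top board.
- board_edge (a point): Middle of the lower front edge of the cubby's 18 mm top board: 250 mm above the table, at the rack's x = -88 mm. The board overhangs the space just behind the grip ears, so a gripper pointing straight down at an ear strikes it: tilt the tool 30 to 45 degrees to reach in from the front (fingers pointing down and towards the rack's +x).
- ear_disc (a point): Grip ear of the tray to pull. Trays are upright light wooden panels 200 mm long (x), 12 thick (y), upper edge 135 mm above the table; at the front end an ear 30 mm long (x), 12 thick (y) rises to 175 mm. Point: middle of the ear's length, 15 mm below its top, at the rack's x = -100 mm when home. Axes as the rack's. Ears in neighbouring slots have 54 mm clear between them.
- badge_disc (a point): Middle of the round dark wooden disc that only the tray to pull has: 46 mm across, 12 mm thick, lying level, 75 mm above the table, on the tray's front edge and reaching 48 mm forward of it; 40 mm in front of the ear's middle.
- tray_disc (a joint): How far the tray with the disc is pulled out (m): 0 home, 0.110 at its stop. It starts 0 to 0.015 out, in any of the four slots. Slides with about 2 N of friction and stays where it is left.
- ear_bar (a point): Grip ear of the tray with a short dark bar (54 mm) across its front edge, without other badge. Point: middle of its grip ear, 160 mm above the table, see ear_disc.
- ear_fork (a point): Grip ear of the tray with a dark two-pronged fork badge (50 mm wide) on its front edge. Point: middle of its grip ear, 160 mm above the table, see ear_disc.
- ear_stick (a point): Grip ear of the tray with one straight dark stick (48 mm long, 12 mm wide) pointing forward from its front edge. Point: middle of its grip ear, 160 mm above the table, see ear_disc.
- keybox: Fixed chrome storage box, 124 (x) by 194 (y) by 70 mm high, with three chrome spring keys in a row along its y, 60 mm apart in any order, on its top. Origin: middle of its underside; keys lie at x = 0.
- top_large (a point): Middle of the top face of the large round key, 44 mm across; 88 mm above the table when up. Pressed straight down.
- key_large (a joint): Travel of the large round key (m): 0 up, 0.006 fully down; the spring needs 5 N fully down and returns it. It counts as pressed beyond 0.004.
- top_bar (a point): Middle of the top face of the bar key, 54 mm (box's x) by 16 mm (y), 88 mm above the table when up.
- key_bar (a joint): Travel of the bar key (m), as for the large key.
- top_small (a point): Middle of the top face of the small round key, 22 mm across, 88 mm above the table; not to be pressed.
- key_small (a joint): Travel of the small round key (m), as for the large key.
- coaster: Loose basalt-grey ceramic tile coaster, 100 x 100 x 8 mm, flat in front of the rack. Origin: middle of its underside (so for all that follow).
- toy: Loose pink silicone suction toy, 60 mm across, 62 mm high.
- piece: Loose wooden jigsaw piece, about 95 x 80 x 12 mm, lying flat.
- mug: Loose white mug, 80 mm across, 90 mm high.
- jar: Loose closed jar, 70 mm across, 100 mm high.
- puzzlebox: Loose cardboard puzzle box, 130 x 100 x 50 mm.
- block: Loose wooden building block, 90 x 45 x 45 mm.

How it is judged:
By the outcome, as a careful person would: the job done as asked, in the order asked, and still so for the second after the job is handed in, with the robot touching nothing.
It also fails if it takes over 48 s, if anything falls off the work surface, if the arm or the gripper's body presses on something with over 40 N, if the wrist force passes 120 N, or if a joint passes its speed limit or range.

## Robot

A 6-joint arm with a two-finger parallel gripper is mounted at the origin on the work surface. World frame = base frame: x ahead of the robot, y to its left, z up, the work surface at z = 0. Lengths are in m, angles in rad, forces in N, time in s.
With the tool pointing down it reaches from about 0.375 to 0.9 m from the base axis. Payload 3.1 kg.
Tool frame: the origin (TCP) lies on the centre line of the jaws, within the pads' length; the fingertips stand ahead of it and the grasp point (between the pads) lies 3 mm ahead of it (robot.tip_reach is the z of the fingertips in the tool frame, in m); z points along the fingers, y is the line along which they close (so a half turn about z gives the same grasp; the last joint's range is limited). The gripper opens to 87 mm and grips with 3 to 60 N. Pads are 19 mm wide; open, the fingers measure 117 mm over their backs; the gripper's body (75 mm by 190 mm) begins 51 mm behind the grasp point.
Start: joints at [-1.391, 0.527, 1.433, -0, 1.181, -0.178], TCP at [0.219, -0.585, 0.224] pointing down, gripper open.
Joint ranges: [-3.08, 3.08], [-0.75, 2.2], [0.22, 2.44], [-1.43, 4.57], [0, 2.65], [-2.85, 2.85]. Speed limits (rad/s): [2.79, 2.79, 3.14, 3.14, 3.14, 3.14].

## Interface

Orientations are given as a unit quaternion [x, y, z, w].
In Python, from rig import sensors, eyes, ticket, robot gives the robot as it stands.
- The arm moves only by the tool drive_tool, never from a script. Its argument "deltas" is a list that holds one entry, the list of rows, each a list of 6 numbers: the shift along the tool's x, y, z in mm, then the turn, a rotation vector about the tool's x, y, z in rad. A call has 1 to 8 rows; each row shifts and turns the commanded pose from where the row before left it, along the tool's axes as they then stand; what a row does not reach is not made up. A row lasts 1/12 s, in which the tool goes at most 41.7 mm and 7.16 degrees, less where a joint would pass 70% of its speed; a pose out of reach is approached as far as the arm can. A call is refused whole if a number of a shift passes 41.7 or a number of a turn 0.125, either way. A call with a gripper value outside its range is refused whole. "gripper" is the opening in per cent of the stroke, from 0 (shut) to 100 (fully open), set as the call begins (left out, the last holds). The fingers move at their own pace and stop on an object; "squeeze" is the grip in N (left out, the last holds). Time passes only in rows, so rows that do not move let the fingers close. It gives the time, the measured TCP pose, the force, the opening and the grip force at its end, in the units of the state.
- sensors.get_obs(): the state, without advancing time (a new reading comes with each control period).
- eyes.camera(name): name is "scene" or "top" or "wrist"; returns a dict with "img" (384x512x3 uint8, red, green, blue), "fov_y" (degrees; the focal length in pixels is half the picture's height over the tangent of half this angle, whatever the lens; pixels are square), "cx", "cy" (the principal point, pixels), "D" ([k1, k2, p1, p2, k3] as OpenCV has them; the pictures are not rectified), "xyz" and "attitude" of the camera in the world; the wrist camera has in their place "hand_eye" (4x4, takes a point from camera to tool coordinates, whose origin is the TCP and whose axes are the flange's). Camera axes: x right, y up, looking along -z (the intrinsics and any distortion apply to the point x, -y, -z); pixel columns grow to the right and rows downward; lengths in m; the calibration is good to about 2 mm. A picture is of the moment at which its call begins: read the wrist's pose just before it. There is no depth.
- ticket.hand_in(): hands the job in; it is judged then, once.
The state is a dict: "time": time; "q": joint angles; "joint_velocities": joint speeds; "joint_torque": joint torques, N m; "position": TCP position; "tool_rot": TCP orientation; "ft_force": force on the tool from outside, world axes, zero at the start; "moment": the same for the moment, N m; "grip_width": finger opening in m; "grip_force": force on a finger pad.
Only numpy, scipy, OpenCV 4.12 (cv2) and the standard library are available. Lean on these libraries where they do the work, as an engineer would, in place of code of your own. Each camera call takes 0.05 s, during which the arm holds its last target. There are 200 camera calls.

## Working session

There is one attempt and no reset: what is moved stays moved. The work goes in short steps, Python scripts to look and compute and a tool call to move; the robot and the scene stay as the last step left them, time stands still between calls to the robot, and variables do not carry over. Pictures are saved under pics/ and viewed, at most 10 in all, crops included, and the job is handed in when it is done.

Besides the shell and the picture viewer there is one more tool, called after "Request:" as name(argument=value, ...) on one line, values as JSON. drive_tool: Moves the arm, as the interface text tells. Its arguments: {"type":"object","properties":{"deltas":{"type":"array"},"gripper":{"type":"number"},"squeeze":{"type":"number"}},"required":["deltas"]}

```bash
mkdir -p pics; cat > h.py <<'E'
import numpy as np, cv2
from scipy.spatial.transform import Rotation as R
from rig import sensors, eyes, ticket, robot
def K(c):
    f=192/np.tan(np.radians(c['fov_y'])/2); return np.array([[f,0,c['cx']],[0,f,c['cy']],[0,0,1.]])
def pose(c,o=None):
    if 'hand_eye' in c:
        T=np.eye(4); T[:3,:3]=R.from_quat(o['tool_rot']).as_matrix(); T[:3,3]=o['position']
        T=T@np.array(c['hand_eye']); return T[:3,:3],T[:3,3]
    a=np.array(c['attitude'],float)
    M=a if a.shape==(3,3) else R.from_quat(a).as_matrix()
    return M,np.array(c['xyz'])
def ray(c,uv,o=None):
    M,p=pose(c,o); n=cv2.undistortPoints(np.array(uv,float).reshape(-1,1,2),K(c),np.array(c['D'],float)).reshape(-1,2)
    d=np.c_[n[:,0],-n[:,1],-np.ones(len(n))]@M.T
    return p,d/np.linalg.norm(d,axis=1)[:,None]
def plane(c,uv,z,o=None):
    p,d=ray(c,uv,o); return p+d*((z-p[2])/d[:,2])[:,None]
def tri(rays):
    A=0;b=0
    for p,d in rays:
        P=np.eye(3)-np.outer(d,d);A=A+P;b=b+P@p
    x=np.linalg.solve(A,b); return x,[np.linalg.norm((np.eye(3)-np.outer(d,d))@(x-p)) for p,d in rays]
def proj(c,X,o=None):
    M,p=pose(c,o); v=(np.atleast_2d(X)-p)@M; v=v*[1,-1,-1]
    return cv2.projectPoints(v,np.zeros(3),np.zeros(3),K(c),np.array(c['D'],float))[0].reshape(-1,2)
E
python3 - <<'E'
from h import *
import pickle
o=sensors.get_obs();print(o['time'],o['position'],o['tool_rot'],robot.tip_reach)
cs={}
for n in('scene','top','wrist'):
    c=eyes.camera(n);cs[n]=c;print(n,c['fov_y'],c['cx'],c['cy'],c['D'],c.get('xyz'),c.get('attitude'),c.get('hand_eye'))
    cv2.imwrite(f'pics/{n}0.png',cv2.resize(c['img'][:,:,::-1],(800,600),interpolation=cv2.INTER_CUBIC))
pickle.dump((o,cs),open('v0.pkl','wb'))
E
```

```text
0.0 [ 0.21934733 -0.58447879  0.22337311] [ 9.83951921e-01  1.78430568e-01 -4.47971160e-06 -1.07199844e-03] 0.022
scene 55.8464208138917 258.65626228779496 196.34193051438228 [-0.00307392  0.          0.          0.          0.        ] [1.11212327 0.67321588 0.97045188] [0.14269119 0.37086603 0.85110436 0.34310201] None
top 57.735915495792526 252.7169297494217 184.9368337763397 [0.02591565 0.         0.         0.         0.        ] [0.4123969  0.04533606 1.13647467] [ 0.0355098  -0.04014893 -0.69915773  0.71295552] None
wrist 59.82599919947875 255.03143494264373 188.86346038775227 [-0.07246856  0.          0.          0.          0.        ] None None [[-4.32368536e-04  9.59745311e-01  2.80871414e-01  7.76385383e-02]
 [ 9.99999858e-01  3.27514372e-04  4.20256696e-04  1.09803760e-04]
 [ 3.11349969e-04  2.80871556e-01 -9.59745316e-01 -1.61258294e-01]
 [ 0.00000000e+00  0.00000000e+00  0.00000000e+00  1.00000000e+00]]
```

View pics/scene0.png

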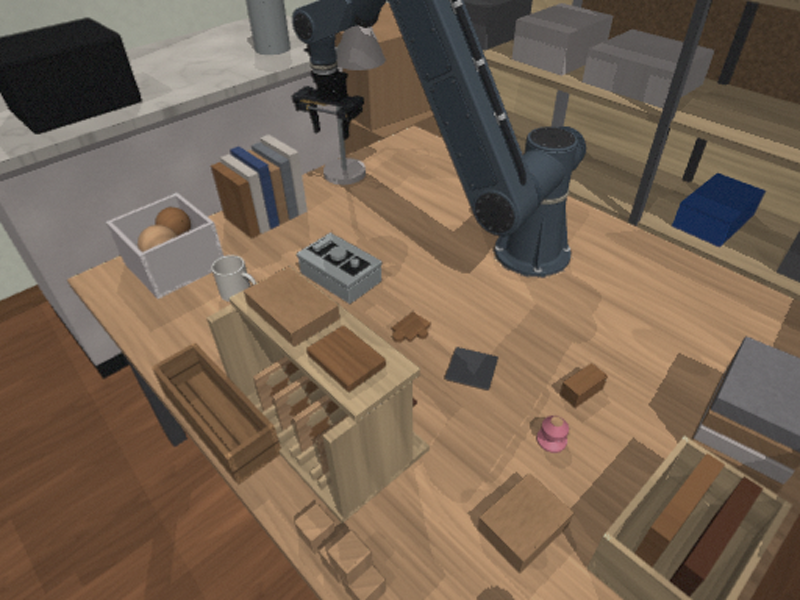

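View pics/top0.png

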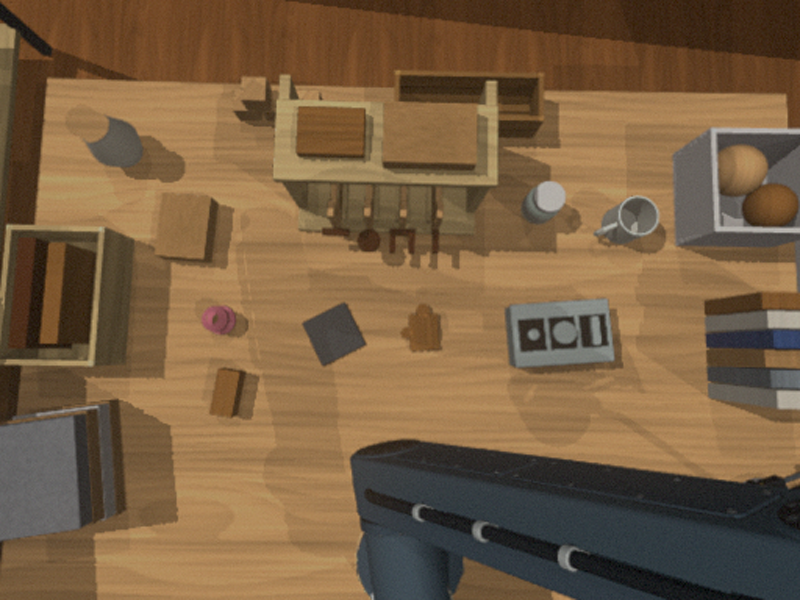

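The scene view shows the keybox at about (340,265) and the rack at about (320,400). In the top view the keys run small (533,335), large (565,333), bar (594,330). The disc badge is at (369,240), in the second slot from the left, with its ear at about (369,205).

```bash
python3 - <<'E'
from h import *
import pickle
o,cs=pickle.load(open('v0.pkl','rb'))
t=cs['top'];s=cs['scene']
def crop(c,x,y,w,h):return cv2.resize(c['img'][y:y+h,x:x+w,::-1],(w*5,h*5),interpolation=cv2.INTER_CUBIC)
a=crop(t,185,105,80,60);b=crop(t,320,185,80,60);d=crop(s,185,145,80,60)
cv2.imwrite('pics/c1.png',np.vstack([np.hstack([a,b]),np.hstack([d,d*0])]))
k=.64
for n,uv,z in[('small',(533,335),.088),('large',(565,333),.088),('bar',(594,330),.088),('badge',(369,240),.081),('earD',(368,208),.175),('ear1',(333,211),.175),('ear3',(403,212),.175),('ear4',(438,212),.175),('edgeL',(274,180),.268),('edgeR',(497,185),.268)]:
    P=plane(t,np.array(uv)*k,z)[0];print(n,P.round(3),np.hypot(*P[:2]).round(3),'scene px800',(proj(s,P)[0]/k).round(1))
E
```

```text
small [ 0.442 -0.227  0.088] 0.497 scene px800 [354.  259.7]
large [ 0.447 -0.289  0.088] 0.532 scene px800 [337.  249.9]
bar [ 0.453 -0.344  0.088] 0.569 scene px800 [321.6 241.7]
badge [0.622 0.092 0.081] 0.629 scene px800 [386.8 370. ]
earD [0.662 0.091 0.175] 0.668 scene px800 [369.4 348.7]
ear1 [0.655 0.154 0.175] 0.673 scene px800 [394.5 364.7]
ear3 [0.656 0.028 0.175] 0.656 scene px800 [350.6 330.1]
ear4 [ 0.657 -0.035  0.175] 0.658 scene px800 [330.2 314.5]
edgeL [0.681 0.241 0.268] 0.722 scene px800 [417.9 364.7]
edgeR [ 0.68  -0.123  0.268] 0.691 scene px800 [288.5 264.3]
```

View pics/c1.png

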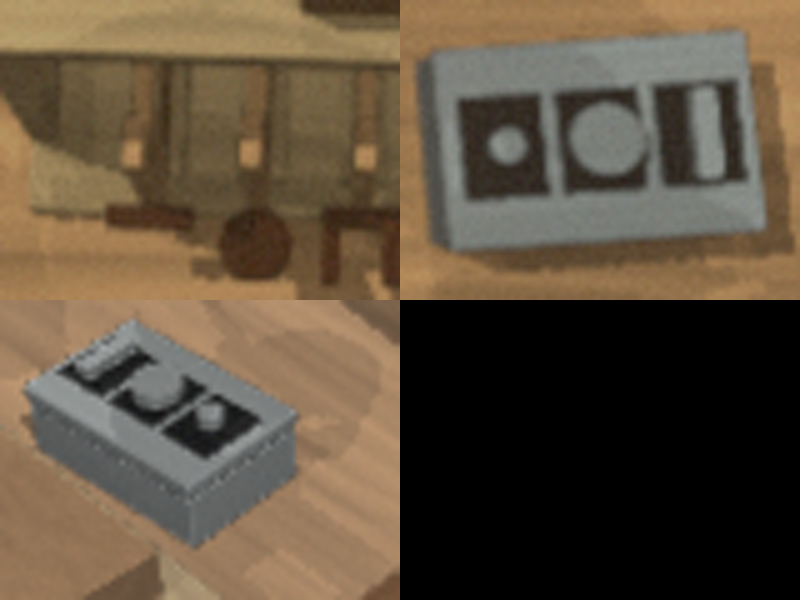

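Request:
drive_tool(deltas=[[[13,-34.6,0,0,0,0],[13,-34.6,0,0,0,0],[13,-34.6,0,0,0,0],[13,-34.6,0,0,0,0],[37.9,-8.3,0,0,0,0],[37.9,-8.3,0,0,0,0],[37.9,-8.3,0,0,0,0],[37.9,-8.3,0,0,0,0]]], gripper=0)

```text
time: 0.82
position: [0.3508, -0.3518, 0.2245]
tool_rot: [0.984, 0.178, 0.0, 0.0]
ft_force: [0.2, -0.8, -0.4]
grip_width: 0.0418
grip_force: 0.0
```

Request:
drive_tool(deltas=[[[37.9,-8.3,0,0,0,0],[37.9,-8.3,0,0,0,0],[37.9,-8.3,0,0,0,0],[0,0,0,0,0,0.12],[0,0,0,0,0,0.12],[0,0,0,0,0,0.12],[0,0,0,0,0,0],[0,0,0,0,0,0]]])

```text
time: 1.48
position: [0.4475, -0.2895, 0.2241]
tool_rot: [1.0, 0.001, -0.0, -0.0]
ft_force: [0.1, -0.5, 0.4]
grip_width: 0.0006
grip_force: 0.0
```

```bash
python3 - <<'E'
from h import *
import pickle
k=.64
o=sensors.get_obs();c=eyes.camera('wrist');pickle.dump((o,c),open('v1.pkl','wb'))
print(o['time'],o['position'],o['ft_force'])
print(R.from_quat(o['tool_rot']).as_matrix().round(3))
cv2.imwrite('pics/w1.png',cv2.resize(c['img'][:,:,::-1],(800,600)))
print(proj(c,[[.442,-.227,.088],[.447,-.289,.088],[.453,-.344,.088]],o)/k)
E
```

```text
1.4833 [ 0.44746599 -0.28952839  0.22410574] [ 0.09299799 -0.53357587  0.35722507]
[[ 1.     0.002 -0.   ]
 [ 0.002 -1.     0.   ]
 [-0.    -0.    -1.   ]]
[[293.6231105  288.42054068]
 [398.04061039 280.41589884]
 [491.66460286 270.73675388]]
```

View pics/w1.png

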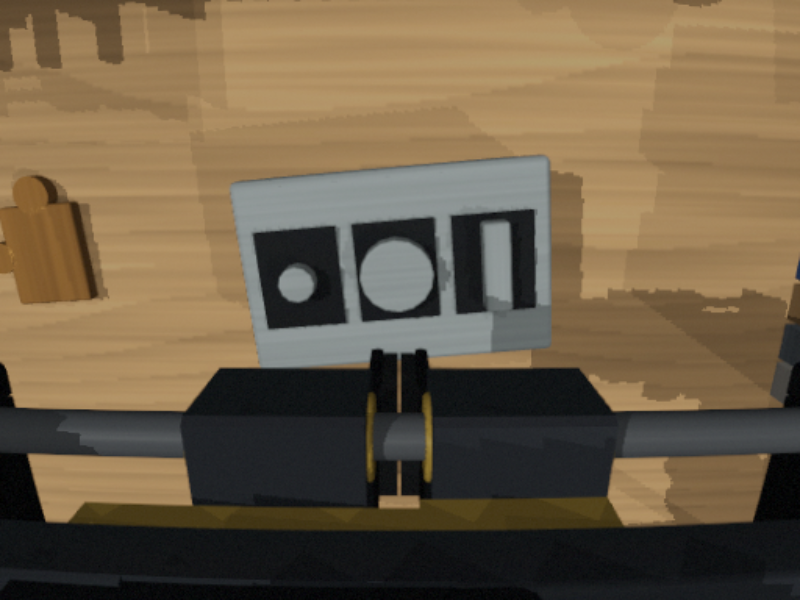

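The wrist view shows the small key at (297,284), the large at (397,275) and the bar at (498,265). These fall within 7 px of where the top-view positions project.

```bash
python3 - <<'E'
from h import *
import pickle
o0,cs=pickle.load(open('v0.pkl','rb'));o,c=pickle.load(open('v1.pkl','rb'))
t=cs['top']
for n,w,u in[('small',(297,284),(108,146)),('large',(397,275),(207,138)),('bar',(498,265),(308,134))]:
    w=(np.array(w)+.5)*.64-.5;u=(np.array(u)+.5)/5-.5+[320,185]
    rw=ray(c,w,o);rt=ray(t,u)
    X,e=tri([(rw[0],rw[1][0]),(rt[0],rt[1][0])]);print(n,X.round(4),np.round(e,4),plane(c,w,.088,o)[0].round(4))
E
```

```text
small [ 0.4437 -0.2284  0.0844] [0.0003 0.0003] [ 0.4449 -0.229   0.088 ]
large [ 0.4495 -0.2882  0.0842] [0. 0.] [ 0.4505 -0.2882  0.088 ]
bar [ 0.4539 -0.3501  0.0786] [0.001 0.001] [ 0.4566 -0.3474  0.088 ]
```

Request:
drive_tool(deltas=[[[3,-1,30,0,0,0],[0,0,30,0,0,0],[0,0,30,0,0,0],[0,0,18,0,0,0],[0,0,4,0,0,0],[0,0,4,0,0,0],[0,0,2,0,0,0],[0,0,0,0,0,0]]])

```text
time: 2.2
position: [0.4511, -0.2894, 0.1071]
tool_rot: [1.0, -0.0, 0.001, 0.001]
ft_force: [0.2, -0.8, 0.1]
grip_width: 0.0005
grip_force: 0.0
```

Request:
drive_tool(deltas=[[[0,0,2,0,0,0],[0,0,2,0,0,0],[0,0,0,0,0,0]]])

```text
time: 2.45
position: [0.4508, -0.289, 0.1029]
tool_rot: [1.0, -0.0, 0.0, 0.0]
ft_force: [0.7, 0.2, 0.3]
grip_width: 0.0006
grip_force: 0.0
```

Request:
drive_tool(deltas=[[[0,0,1.5,0,0,0],[0,0,1.5,0,0,0],[0,0,0,0,0,0]]])

```text
time: 2.7
position: [0.4505, -0.2887, 0.0992]
tool_rot: [1.0, -0.001, -0.0, -0.0]
ft_force: [-0.9, 0.1, -0.5]
grip_width: 0.0002
grip_force: 0.0
```

```bash
python3 - <<'E'
from h import *
o=sensors.get_obs();c=eyes.camera('wrist')
print(o['position'],o['ft_force'],o['moment'],o['joint_torque'])
a=cv2.resize(c['img'][150:330,140:380,::-1],(800,600),interpolation=cv2.INTER_CUBIC)
cv2.imwrite('pics/w2.png',a)
E
```

```text
[ 0.45049957 -0.28867065  0.09921117] [-0.94090438  0.05378588 -0.49629244] [ 0.00758925 -0.01981422  0.04486673] [-1.85272540e-02 -4.01903021e+01 -1.09557697e+01  5.67178591e-02
 -6.47082715e-02  3.05773683e-04]
```

View pics/w2.png

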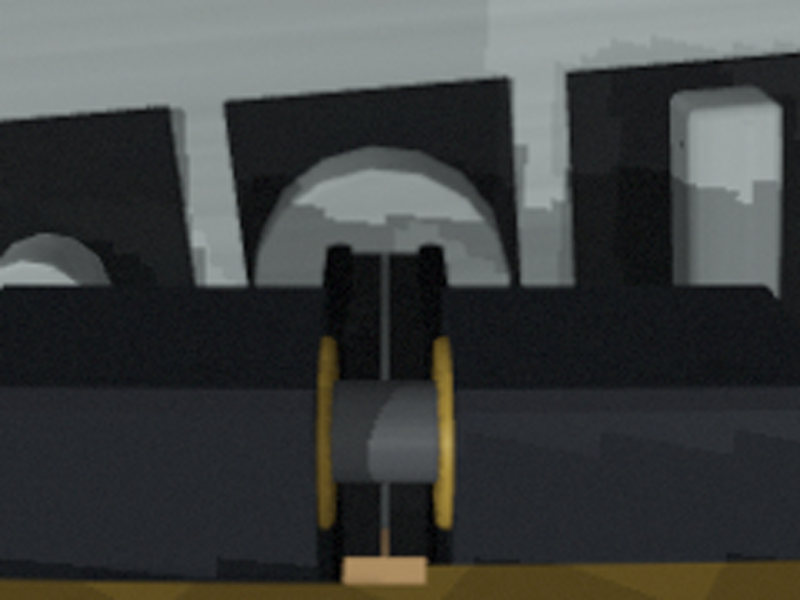

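The fingers are centred over the large key at (385,250), and there is no contact force yet. I'll keep going down in small steps.

Request:
drive_tool(deltas=[[[0,0,1.5,0,0,0],[0,0,1.5,0,0,0],[0,0,0,0,0,0]]])

```text
time: 3.0
position: [0.4504, -0.2886, 0.096]
tool_rot: [1.0, -0.001, -0.0, -0.0]
ft_force: [0.4, 0.2, 0.4]
grip_width: 0.0005
grip_force: 0.0
```

Request:
drive_tool(deltas=[[[0,0,1.5,0,0,0],[0,0,1.5,0,0,0],[0,0,0,0,0,0]]])

```text
time: 3.25
position: [0.4504, -0.2886, 0.093]
tool_rot: [1.0, -0.001, -0.0, -0.0]
ft_force: [-0.3, 0.5, -0.8]
grip_width: 0.0006
grip_force: 0.0
```

```bash
python3 - <<'E'
from h import *
o=sensors.get_obs();c=eyes.camera('wrist');s=eyes.camera('scene')
print(robot.tip_reach,[a for a in dir(robot) if a[0]!='_'])
a=cv2.resize(c['img'][180:330,160:360,::-1],(400,300),interpolation=cv2.INTER_CUBIC)
b=cv2.resize(s['img'][120:200,165:275,::-1],(800,582)[:2],interpolation=cv2.INTER_CUBIC)
b=cv2.resize(b,(400,300))
cv2.imwrite('pics/w3.png',np.hstack([a,b]))
for z in(.0,.01,.022): print(z,(proj(c,np.array(o['position'])-[0,0,z],o)[0]-[160,180])*2,(proj(s,np.array(o['position'])-[0,0,z])[0]-[165,120])*[400/110,300/80])
E
```

```text
0.022 ['Unreachable', 'tip_reach']
0.0 [190.72607163 127.8947449 ] [181.29293123 147.48187503]
0.01 [190.71455297 112.19937371] [182.14965942 154.97132783]
0.022 [190.70213527  95.35086496] [183.16716331 163.86596097]
```

View pics/w3.png

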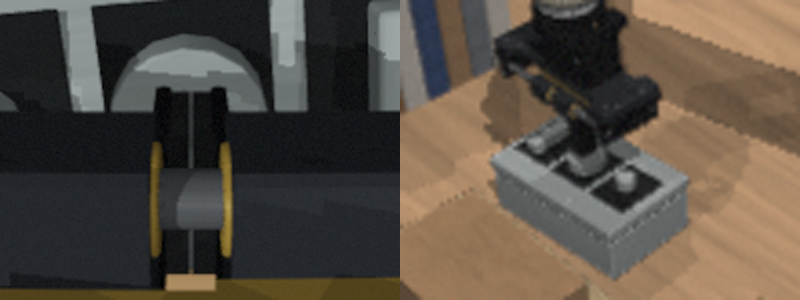

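The visible fingertip edge at (190,92) in the left crop may mean the real reach is shorter than stated. I'll keep descending slowly and watch the force.

Request:
drive_tool(deltas=[[[0,0,1,0,0,0],[0,0,1,0,0,0],[0,0,0,0,0,0]]])

```text
time: 3.6
position: [0.4505, -0.2887, 0.0912]
tool_rot: [1.0, -0.001, -0.0, -0.0]
ft_force: [0.1, 0.2, 0.8]
grip_width: 0.0006
grip_force: 0.0
```

Request:
drive_tool(deltas=[[[0,0,1,0,0,0],[0,0,1,0,0,0],[0,0,0,0,0,0]]])

```text
time: 3.85
position: [0.4506, -0.2888, 0.0892]
tool_rot: [1.0, -0.001, -0.0, -0.0]
ft_force: [-0.4, 0.4, 0.2]
grip_width: 0.0008
grip_force: 0.3
```

Request:
drive_tool(deltas=[[[0,0,1,0,0,0],[0,0,1,0,0,0],[0,0,0,0,0,0]]])

```text
time: 4.1
position: [0.4506, -0.2888, 0.0874]
tool_rot: [1.0, -0.001, 0.0, 0.0]
ft_force: [-0.7, 0.4, 1.7]
grip_width: 0.0004
grip_force: 1.0
```

Request:
drive_tool(deltas=[[[0,0,1,0,0,0],[0,0,1,0,0,0],[0,0,0,0,0,0]]])

```text
time: 4.35
position: [0.4506, -0.2888, 0.0854]
tool_rot: [1.0, -0.001, 0.0, 0.0]
ft_force: [-0.2, 0.6, 4.4]
grip_width: 0.0004
grip_force: 1.8
```

Request:
drive_tool(deltas=[[[0,0,1,0,0,0],[0,0,1,0,0,0],[0,0,0,0,0,0]]])

```text
time: 4.6
position: [0.4507, -0.2888, 0.0842]
tool_rot: [1.0, -0.001, 0.0, 0.0]
ft_force: [-1.3, 1.1, 9.7]
grip_width: 0.0004
grip_force: 4.8
```

Request:
drive_tool(deltas=[[[0,0,1,0,0,0],[0,0,0,0,0,0]]])

```text
time: 4.77
position: [0.4507, -0.2888, 0.0841]
tool_rot: [1.0, -0.001, 0.0, 0.0]
ft_force: [-2.8, 1.8, 16.3]
grip_width: 0.0006
grip_force: 8.1
```

The large key is on its stop: the force rose to 16 N at TCP z 0.084, so contact began near 0.0905. Next I let it up and press the bar.

Request:
drive_tool(deltas=[[[0,0,-15,0,0,0],[0,0,-20,0,0,0],[2.7,29.5,0,0,0,0],[2.7,29,0,0,0,0],[0,0,10,0,0,0],[0,0,10,0,0,0],[0,0,4,0,0,0],[0,0,0,0,0,0]]])

```text
time: 5.43
position: [0.4543, -0.3448, 0.0911]
tool_rot: [1.0, -0.0, -0.002, -0.002]
ft_force: [0.3, 0.6, 0.3]
grip_width: 0.0009
grip_force: 0.0
```

Request:
drive_tool(deltas=[[[0,0,2,0,0,0],[0,0,2,0,0,0],[0,0,2,0,0,0],[0,0,1,0,0,0],[0,0,0,0,0,0]]])

```text
time: 5.85
position: [0.4559, -0.3465, 0.0865]
tool_rot: [1.0, -0.001, -0.0, -0.001]
ft_force: [-0.6, 2.0, 2.8]
grip_width: 0.0006
grip_force: 1.4
```

Request:
drive_tool(deltas=[[[0,0,1.5,0,0,0],[0,0,1,0,0,0],[0,0,1,0,0,0],[0,0,0,0,0,0]]])

```text
time: 6.18
position: [0.456, -0.3468, 0.0842]
tool_rot: [1.0, -0.001, 0.0, -0.0]
ft_force: [-0.6, 4.0, 11.6]
grip_width: -0.0001
grip_force: 5.6
```

The bar key is fully down too, at the same stop height. Next I lift off and travel to the rack, tilting on the way.

Request:
drive_tool(deltas=[[[0,0,-20,0,0,0],[0,0,-40,0,0,0],[0,0,-40,0,0,0],[0,0,-40,0,0,0],[0,0,-40,0,0,0],[2,-36.5,0,0,0,0],[2,-36.5,0,0,0,0],[2,-36.5,0,0,0,0]]])

```text
time: 6.85
position: [0.4624, -0.238, 0.2638]
tool_rot: [1.0, -0.002, 0.001, 0.001]
ft_force: [-0.4, 0.2, 0.2]
grip_width: 0.0004
grip_force: 0.0
```

Request:
drive_tool(deltas=[[[2,-36.5,0,0,0,0],[2,-36.5,0,0,0,0],[2,-36.5,0,0,0,0],[2,-36.5,0,0,0,0],[2,-36.5,0,0,0,0],[2,-36.5,0,0,0,0],[2,-36.5,0,0,0,0],[2,-36.5,0,0,0,0]]], gripper=50)

```text
time: 7.52
position: [0.4787, 0.0555, 0.2629]
tool_rot: [1.0, -0.001, 0.001, 0.0]
ft_force: [0.8, -0.3, -0.2]
grip_width: 0.0413
grip_force: 0.0
```

Request:
drive_tool(deltas=[[[0,-36.5,0,0,0,0],[0,0,0,0,0.116,0],[0,0,0,0,0.116,0],[0,0,0,0,0.116,0],[0,0,0,0,0.116,0],[0,0,0,0,0.116,0],[0,0,0,0,0.116,0],[0,0,0,0,0,0]]])

```text
time: 8.18
position: [0.4758, 0.0967, 0.2603]
tool_rot: [0.95, 0.003, 0.311, -0.009]
ft_force: [-0.9, 0.2, -1.1]
grip_width: 0.0438
grip_force: 0.0
```

```bash
python3 - <<'E'
from h import *
import pickle
for i in range(2): o=sensors.get_obs()
c=eyes.camera('wrist');pickle.dump((o,c),open('v2.pkl','wb'))
print(o['time'],o['position'],o['q'],o['grip_width'])
print(R.from_quat(o['tool_rot']).as_matrix().round(3))
cv2.imwrite('pics/w4.png',cv2.resize(c['img'][:,:,::-1],(800,600)))
print(proj(c,[[.662,.091,.175],[.622,.092,.075],[.647,.091,.175]],o)/.64)
E
```

```text
8.1833 [0.47582994 0.09666275 0.26034784] [-0.06815003  0.13969498  2.18408096  0.30470943  0.1971072   1.21667505] 0.0438416545567998
[[ 0.807  0.011  0.59 ]
 [-0.    -1.     0.019]
 [ 0.591 -0.015 -0.807]]
[[413.10731757 107.2241696 ]
 [410.41364539 236.94009384]
 [413.1156776  127.01057637]]
```

View pics/w4.png

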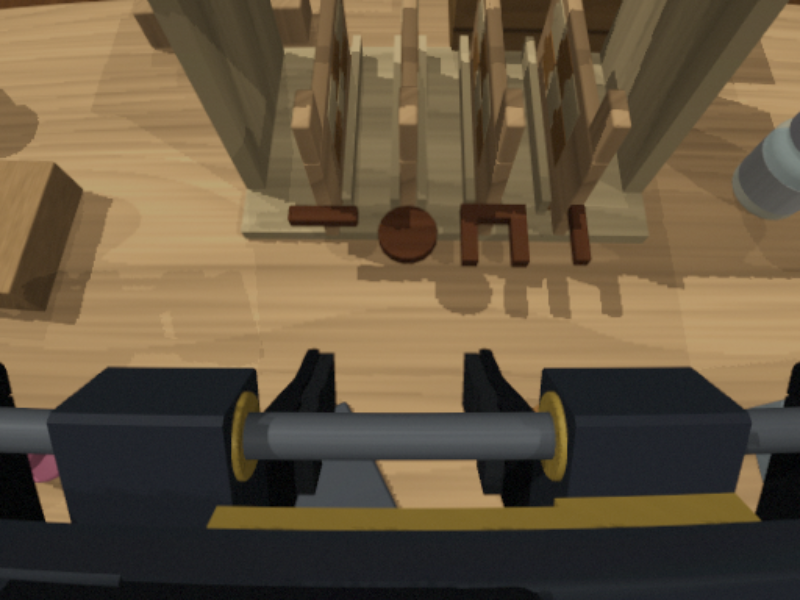

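The wrist view shows the disc badge at (408,233) and its ear front at about (408,110 to 155). The fork's ear is to the right at (510,110) and the bar's to the left at (303,110).

```bash
python3 - <<'E'
from h import *
import pickle
o0,cs=pickle.load(open('v0.pkl','rb'));o,c=pickle.load(open('v2.pkl','rb'));t=cs['top']
W=lambda w:(np.array(w)+.5)*.64-.5
T=lambda u:(np.array(u)+.5)/5-.5+[185,105]
def two(w,u):
    a=ray(c,W(w),o);b=ray(t,T(u));return tri([(a[0],a[1][0]),(b[0],b[1][0])])
print('badge',two((408,231),(255,243)), plane(c,W((408,231)),.081,o))
print('earfront',two((408,125),(250,168)),plane(c,W((408,125)),.175,o))
for n,u in(('f1',(303,123)),('f2',(408,125)),('f3',(511,122)),('f4',(617,125))):print(n,plane(c,W(u),.175,o)[0].round(4))
cv2.imwrite('pics/w5.png',cv2.resize(c['img'][35:135,175:345,::-1],(800,471),interpolation=cv2.INTER_CUBIC))
E
```

```text
badge (array([0.62223181, 0.09395775, 0.08497888]), [np.float64(0.0001267667249123638), np.float64(0.00012676672491236248)]) [[0.62427565 0.09408626 0.081     ]]
earfront (array([0.64638034, 0.09383175, 0.17788595]), [np.float64(0.00045199805459693256), np.float64(0.0004519980545969329)]) [[0.64870899 0.09428647 0.175     ]]
f1 [0.6506 0.1588 0.175 ]
f2 [0.6487 0.0943 0.175 ]
f3 [0.6513 0.0314 0.175 ]
f4 [ 0.6502 -0.0341  0.175 ]
```

View pics/w5.png

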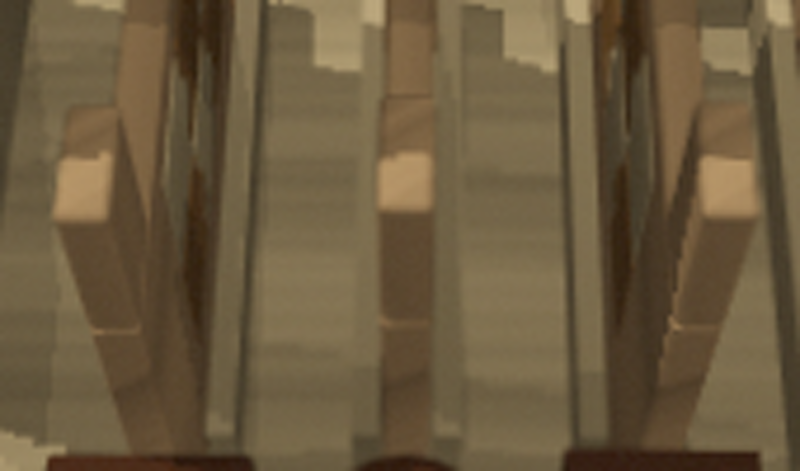

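Request:
drive_tool(deltas=[[[20.5,0.7,26.5,0,0,0],[20.5,0.7,26.5,0,0,0],[20.5,0.7,26.5,0,0,0],[20.5,0.7,26.5,0,0,0],[0,0,0,0,0,0],[0,0,0,0,0,0]]])

```text
time: 8.73
position: [0.6122, 0.0949, 0.226]
tool_rot: [0.95, 0.003, 0.313, -0.008]
ft_force: [-0.7, -0.8, 0.4]
grip_width: 0.0435
grip_force: 0.0
```

```bash
cat > st.py <<'E'
from h import *
import sys
o=sensors.get_obs();M=R.from_quat(o['tool_rot']).as_matrix();print(o['time'],np.round(o['position'],4),'grip',o['grip_width'],'q',np.round(o['q'],2));print(M.round(3))
th=np.radians(38);G=np.c_[[np.cos(th),0,np.sin(th)],[0,-1,0],[np.sin(th),0,-np.cos(th)]]
print('turn',R.from_matrix(M.T@G).as_rotvec().round(3))
t=np.array([float(a) for a in sys.argv[1:4]]);print('shift mm after turn',(G.T@(t-o['position'])*1000).round(1))
E
python3 st.py .658 .094 .150
```

```text
8.7333 [0.6122 0.0949 0.226 ] grip 0.04350876254695032 q [-0.05  0.38  1.94  0.25  0.19  1.28]
[[ 0.804  0.011  0.595]
 [ 0.001 -1.     0.017]
 [ 0.595 -0.013 -0.804]]
turn [-0.017  0.026  0.001]
shift mm after turn [-10.7   0.9  88.1]
```

Request:
drive_tool(deltas=[[[0,0,0,-0.017,0,0],[0,0,0,0,0,0],[-5,0.5,15,0,0,0],[-5,0.5,15,0,0,0],[0,0,15,0,0,0],[0,0,10,0,0,0],[0,0,0,0,0,0],[0,0,0,0,0,0]]])

```text
time: 9.4
position: [0.6331, 0.0946, 0.176]
tool_rot: [0.95, 0.001, 0.313, -0.0]
ft_force: [-0.1, 1.4, 0.3]
grip_width: 0.0431
grip_force: 0.0
```

```bash
python3 st.py .658 .094 .150; python3 - <<'E'
from h import *
c=eyes.camera('wrist');cv2.imwrite('pics/w6.png',cv2.resize(c['img'][:,:,::-1],(800,600)))
E
```

```text
9.4 [0.6331 0.0946 0.176 ] grip 0.043148249128018616 q [-0.04  0.5   1.93  0.3   0.08  1.24]
[[ 0.805  0.002  0.594]
 [ 0.001 -1.     0.001]
 [ 0.594 -0.    -0.805]]
turn [-0.001  0.027  0.001]
shift mm after turn [ 3.6  0.6 35.8]
```

View pics/w6.png

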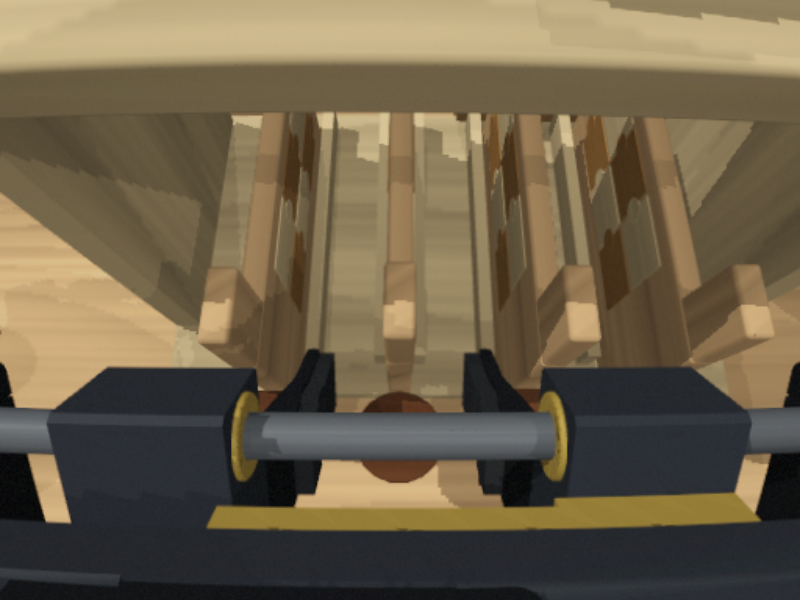

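The ear is centred between the open fingers at (400,310). However, q5 is down to 0.08 and its range ends at 0, so I'll predict it along the pull before going on.

```bash
python3 - <<'E'
from h import *
import pickle
from scipy.optimize import least_squares as ls
obs=[pickle.load(open(f'v{i}.pkl','rb'))[0] for i in(0,1,2)]+[sensors.get_obs()]
D=[(o['q'][1],o['q'][2],np.hypot(*o['position'][:2]),o['position'][2],np.arctan2(np.hypot(*R.from_quat(o['tool_rot']).as_matrix()[:2,2]),R.from_quat(o['tool_rot']).as_matrix()[2,2])) for o in obs]
D.append((.38,1.94,np.hypot(.6122,.0949),.226,np.arctan2(.595,-.804)))
def fk(p,q2,q3,s): 
    L1,A,B,d,h,r0=p;b=q2+q3
    return r0+L1*np.sin(q2)+A*np.sin(b)+B*np.cos(b)+d*np.sin(s), h+L1*np.cos(q2)+A*np.cos(b)-B*np.sin(b)+d*np.cos(s)
f=lambda p:np.concatenate([np.array(fk(p,a,b,s))-[r,z] for a,b,r,z,s in D])
w=ls(f,[.4,.4,0,.25,.25,0]);print(w.x.round(3),np.abs(w.fun).max())
for tilt in(28,30,32,34,36):
    out=[]
    for x in(.656,.62,.58,.545):
        s=np.pi-np.radians(tilt);r=np.hypot(x,.094)
        v=ls(lambda q:np.array(fk(w.x,q[0],q[1],s))-[r,.152],[.5,1.9]).x
        out.append((round(s-v.sum(),3),v.round(2)))
    print(tilt,out)
E
```

```text
[0.571 0.386 0.111 0.302 0.283 0.021] 0.0010401855325255505
28 [(np.float64(0.309), array([0.56, 1.79])), (np.float64(0.256), array([0.52, 1.88])), (np.float64(0.197), array([0.48, 1.97])), (np.float64(0.145), array([0.45, 2.05]))]
30 [(np.float64(0.247), array([0.56, 1.82])), (np.float64(0.193), array([0.52, 1.9 ])), (np.float64(0.133), array([0.49, 2.  ])), (np.float64(0.08), array([0.46, 2.08]))]
32 [(np.float64(0.185), array([0.56, 1.84])), (np.float64(0.13), array([0.52, 1.93])), (np.float64(0.069), array([0.49, 2.02])), (np.float64(0.013), array([0.46, 2.1 ]))]
34 [(np.float64(0.122), array([0.56, 1.87])), (np.float64(0.066), array([0.53, 1.95])), (np.float64(0.002), array([0.5 , 2.05])), (np.float64(-0.055), array([0.47, 2.13]))]
36 [(np.float64(0.058), array([0.56, 1.89])), (np.float64(0.001), array([0.53, 1.98])), (np.float64(-0.065), array([0.51, 2.07])), (np.float64(-0.125), array([0.48, 2.16]))]
```

Tilting back to about 29.5° keeps q5 near 0.1 or more through the whole pull.

Request:
drive_tool(deltas=[[[0,0,0,0,-0.06,0],[0,0,0,0,-0.06,0],[0,0,0,0,0,0],[0,0,0,0,0,0]]])

```text
time: 9.78
position: [0.6343, 0.0948, 0.1775]
tool_rot: [0.966, 0.001, 0.258, -0.001]
ft_force: [-0.4, -0.5, 0.4]
grip_width: 0.0435
grip_force: 0.0
```

```bash
sed -i 's/radians(38)/radians(29.5)/' st.py; python3 st.py .658 .094 .151
```

```text
9.7833 [0.6343 0.0948 0.1775] grip 0.04348775369247192 q [-0.03  0.49  1.85  0.07  0.29  1.47]
[[ 0.867  0.002  0.499]
 [ 0.001 -1.     0.002]
 [ 0.499 -0.001 -0.867]]
turn [-0.002 -0.007  0.002]
shift mm after turn [ 7.6  0.8 34.8]
```

Request:
drive_tool(deltas=[[[2.5,0.3,12,0,0,0],[2.5,0.3,12,0,0,0],[2.5,0.2,11,0,0,0],[0,0,0,0,0,0],[0,0,0,0,0,0]]])

```text
time: 10.2
position: [0.657, 0.0939, 0.1472]
tool_rot: [0.967, 0.001, 0.255, -0.001]
ft_force: [-0.2, 0.2, -0.1]
grip_width: 0.0437
grip_force: 0.0
```

Request:
drive_tool(deltas=[[[0,0,0,0,0,0],[0,0,0,0,0,0],[0,0,0,0,0,0],[0,0,0,0,0,0],[0,0,0,0,0,0],[0,0,0,0,0,0]]], gripper=0, squeeze=20)

```text
time: 10.7
position: [0.6573, 0.0943, 0.1495]
tool_rot: [0.967, 0.001, 0.256, -0.001]
ft_force: [0.5, 9.8, 0.9]
grip_width: 0.0117
grip_force: 20.0
```

```bash
python3 st.py .658 .094 .151
```

```text
10.7 [0.6573 0.0943 0.1495] grip 0.011653987447907702 q [-0.03  0.56  1.81  0.07  0.26  1.47]
[[ 0.869  0.002  0.496]
 [ 0.001 -1.     0.002]
 [ 0.496 -0.001 -0.869]]
turn [-0.002 -0.004  0.001]
shift mm after turn [ 1.4  0.3 -1. ]
```

The ear is gripped, opening 11.7 mm. Now the pull.

Request:
drive_tool(deltas=[[[-5.2,0,-3,0,0,0],[-8.7,0,-5,0,0,0],[-8.7,0,-5,0,0,0],[-8.7,0,-5,0,0,0],[-8.7,0,-5,0,0,0],[-8.7,0,-5,0,0,0],[0,0,0,0,0,0]]])

```text
time: 11.28
position: [0.5986, 0.0947, 0.1494]
tool_rot: [0.967, 0.001, 0.255, -0.001]
ft_force: [-2.2, 5.3, 2.9]
grip_width: 0.0119
grip_force: 20.0
```

Request:
drive_tool(deltas=[[[-8.7,0,-5,0,0,0],[-8.7,0,-5,0,0,0],[-8.7,0,-5,0,0,0],[-4.3,0,-2.5,0,0,0],[0,0,0,0,0,0]]])

```text
time: 11.7
position: [0.5642, 0.0949, 0.1494]
tool_rot: [0.967, 0.001, 0.255, -0.001]
ft_force: [-1.9, 6.7, 2.9]
grip_width: 0.012
grip_force: 20.0
```

Request:
drive_tool(deltas=[[[-4.3,0,-2.5,0,0,0],[-3.5,0,-2,0,0,0],[-1.7,0,-1,0,0,0],[0,0,0,0,0,0]]])

```text
time: 12.03
position: [0.554, 0.095, 0.1494]
tool_rot: [0.967, 0.001, 0.255, -0.001]
ft_force: [-0.3, 7.0, 1.3]
grip_width: 0.0121
grip_force: 20.0
```

Request:
drive_tool(deltas=[[[-1.7,0,-1,0,0,0],[-1.7,0,-1,0,0,0],[0,0,0,0,0,0]]])

```text
time: 12.28
position: [0.5538, 0.0949, 0.1496]
tool_rot: [0.966, 0.001, 0.257, -0.001]
ft_force: [12.3, 12.9, -12.5]
grip_width: 0.0117
grip_force: 20.0
```

The tray is on its stop: the force jumps to 12 N while the position holds, after 104 mm of travel. Release and retreat along the tool axis.

Request:
drive_tool(deltas=[[[0,0,0,0,0,0],[0,0,0,0,0,0],[0,0,0,0,0,0],[0,0,0,0,0,0]]], gripper=50)

```text
time: 12.62
position: [0.5508, 0.0935, 0.1497]
tool_rot: [0.967, 0.001, 0.256, -0.0]
ft_force: [0.1, 0.7, -0.1]
grip_width: 0.0308
grip_force: 0.0
```

Request:
drive_tool(deltas=[[[0,0,-8,0,0,0],[0,0,-16,0,0,0],[0,0,-25,0,0,0],[0,0,-30,0,0,0],[0,0,-30,0,0,0],[0,0,0,0,0,0],[0,0,0,0,0,0]]])

```text
time: 13.2
position: [0.4971, 0.0934, 0.2461]
tool_rot: [0.966, 0.001, 0.258, -0.0]
ft_force: [0.7, -0.1, -1.3]
grip_width: 0.0433
grip_force: 0.0
```

```bash
python3 st.py .554 .094 .25; python3 - <<'E'
from h import *
a=eyes.camera('wrist')['img'][:,:,::-1];b=eyes.camera('top')['img'][60:252,144:400,::-1]
b=cv2.resize(b,(400,300));a=cv2.resize(a,(400,300));cv2.imwrite('pics/end.png',np.hstack([a,b]))
E
```

```text
13.2 [0.4971 0.0934 0.2461] grip 0.04334562054323259 q [-0.05  0.2   2.08  0.08  0.34  1.45]
[[ 0.867  0.001  0.499]
 [ 0.001 -1.     0.001]
 [ 0.499 -0.    -0.867]]
turn [-0.001 -0.007  0.001]
shift mm after turn [51.4 -0.6 24.7]
```

View pics/end.png

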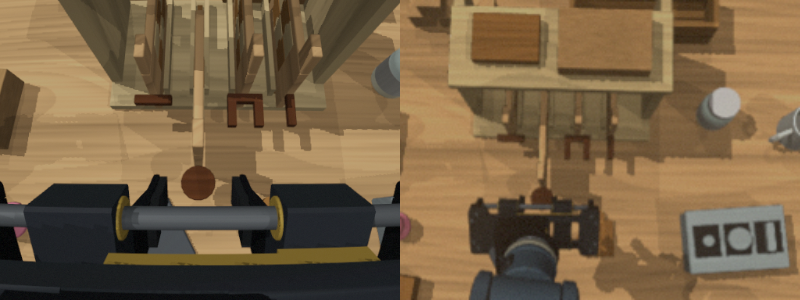

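The disc tray is fully out, with its badge at (198,182) in the wrist half. The other trays are home, the keys are up, the gripper is clear and the loose things have not moved.

```bash
python3 -c "
from h import *
print(ticket.hand_in())"
```

```text
the job is handed in; nothing more can be done
None
```

I pressed the large key and then the bar key fully down and let each up, without touching the small key. I then pulled the disc tray out to its stop and released it, leaving the other trays and loose things in place, and handed the job in at about 13 s.

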